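# Take a napkin ring off the bar of the worktop rack

## Robot

A 6-joint arm with a two-finger parallel gripper is mounted at the origin on a cart in front of the work surface, level with it; the furniture and walls round the work are solid. World frame = base frame: x ahead of the robot, y to its left, z up, the work surface at z = 0. Lengths are in mm, angles in degrees, forces in N, time in s.
With the tool pointing down it reaches from about 300 to 850 mm from the base axis. Payload 4.2 kg.
Tool frame: the origin (TCP) lies midway between the tips of the shut fingers; the grasp point (between the pads) lies 19 mm behind it; x points along the fingers, y is the direction in which the jaws open and shut, and the axes are right-handed (so a half turn about x gives the same grasp; the last joint's range is limited). The gripper opens to 91 mm and grips with 3 to 60 N. Pads are 32 mm wide; open, the fingers measure 118 mm over their backs; the gripper's body (76 mm by 178 mm) begins 60 mm behind the grasp point.
Start: joints at [-74.141, 18.312, 89.639, -0, 72.044, -1.146], TCP at [168.168, -549.875, 213.976] pointing down, gripper open.
Joint ranges: [-177.97, 177.97], [-48.28, 115.42], [12.27, 149.76], [-77.06, 257.06], [2.81, 150.46], [-146.56, 146.56]. Speed limits (degrees/s): [147.25, 147.25, 180, 180, 180, 180].

## Interface

Orientations are given as [roll, pitch, yaw] about the fixed x, y, z axes, in that order (R = Rz(yaw) Ry(pitch) Rx(roll)).
In Python, from workcell import * gives the robot as it stands.
- The arm moves only by the shell command python3 -m handwheel 'ROWS' [FORCE]. ROWS is a JSON object of lists of equal length, an entry for each row: "gripper": the closure, from 0 (fully open) to 1 (shut); "offset": the shift along the tool's x, y, z in mm, a list of three; "rot": the turn, a rotation vector about the tool's x, y, z in degrees, a list of three. A call has 1 to 5 rows; each row is the pose to reach, as a shift and turn from the pose commanded when the call began, along the tool's axes at that moment; what a row does not reach only later rows make up. A row lasts 1/12 s, in which the tool goes at most 41.7 mm and 7.16 degrees, less where a joint would pass 70% of its speed; a pose out of reach is approached as far as the arm can. A call with a gripper value outside its range is refused whole. The fingers move at their own pace and stop on an object; FORCE is the grip in N (left out, the last holds). Time passes only in rows, so rows that repeat a pose let the fingers close. It gives the time, the measured TCP pose, the force and the opening at its end, in the units of the state.
- state(): the state, without advancing time (a new reading comes with each control period).
- grab_frame(name): name is "scene" or "top" or "wrist"; returns the picture (384x512x3 uint8, red, green, blue); there is no depth.
- camera_params(name): a dict with "fx", "fy", "cx", "cy" (pixels), "position" and "attitude" of the camera in the world; the wrist camera has in their place "hand_eye" (4x4, takes a point from camera to tool coordinates, whose origin is the TCP and whose axes are the tool frame's). Camera axes: x right, y up, looking along -z (the intrinsics and any distortion apply to the point x, -y, -z); pixel columns grow to the right and rows downward; lengths in mm; the calibration is good to about 2 mm. A picture is of the moment at which its call begins: read the wrist's pose just before it. camera_params takes no time and is no camera call.
- job_done(): hands the job in, once; it reports no verdict.
The state is a dict: "time_s": time; "qpos": joint angles; "qvel": joint speeds; "effort": joint torques, N m; "ee_pos": TCP position; "ee_rot": TCP orientation; "force": force on the tool from outside, world axes, zero at the start; "torque": the same for the moment, N m; "gripper_width": finger opening in mm.
Only numpy, scipy, OpenCV 4.12 (cv2) and the standard library are available. Lean on these libraries where they do the work, as an engineer would, in place of code of your own. Each camera call takes 0.05 s, during which the arm holds its last target.

## Task

One more place has to be laid. Slide the metal end collar off the bar of the wooden rack, then slide the front napkin ring off after it, and set both down in the wooden tray without dropping them. Leave the back napkin ring threaded on the bar, and leave the two jars on top of the rack standing where they are.

Things in the scene. Friction and masses are not known exactly. Their poses are not given: they have to be found in the camera images.
- rack: Fixed wooden rack: an upright board (12 mm thick, 110 mm wide) with a steel bar sticking out of it towards the robot, a shelf over the inner part of the bar, and a foot plate (130 mm wide, 17 mm high, reaching 35 mm to the front). Origin on the worktop under the middle of the upright; its own -x points along the bar to the bar's free end, z up.
- bar_end (a point): Centre of the free end of the bar. The bar is horizontal, round, 16 mm thick, its axis 130 mm above the worktop; it ends 125 mm in front of the rack's origin.
- shelf_edge (a point): Middle of the lower front edge of the rack's shelf, 48 mm in front of the rack's origin, 187 mm above the worktop. The shelf is 140 mm wide, 12 mm thick, with a thin rail on its front edge up to 215 mm; jars stand on it. It bars the way straight down onto the rings: come in with the gripper leaning out over the bar's free end, 30 to 45 degrees from vertical.
- collar: Aluminium stop collar, loose on the bar nearest its free end: a thick round ring of 52 mm outer diameter, 20 mm long, bore 22 mm, about 60 g. Origin at its centre, x along its bore. It hangs on the bar by gravity and friction only, so its centre is 3 mm below the bar's axis.
- ring_front: Front wooden napkin ring, behind the collar: a round tube of 44 mm outer diameter, 30 mm long, bore 34 mm, about 30 g. Origin at its centre, x along its bore. It hangs loose on the bar, its centre 9 mm below the bar's axis.
- ring_back: Back wooden napkin ring, the same as the front one, next to the rack's upright. It stays on the bar.
- tray: Fixed open wooden tray, 160 mm (its x) by 130 mm (its y), 26 mm high, walls and floor 6 mm thick. Origin at the centre of its underside.
- seed_jar: Small glass jar with a yellow lid, 42 mm diameter, 106 mm high, standing loose on the rack's shelf at the left. Origin at the centre of its underside, z up.
- spice_b: Spice jar with a dark cap, 41 mm diameter, 105 mm high, standing loose on the rack's shelf at the right. Origin at the centre of its underside, z up.
Mind the look-alikes: they are no part of the job. Several things have the shape of the collar; the one meant has the colours described above. What is shaped like the ring_front but orange is not meant.

How it is judged:
By the outcome, as a careful person would: the job done as asked, in the order asked, and still so for the second after the job is handed in, with the robot touching nothing.
It also fails if it takes over 54 s, if anything falls off the work surface, if the arm or the gripper's body presses on something with over 40 N, if the wrist force passes 120 N, or if a joint passes its speed limit or range.

## Working session

There is one attempt and no reset: what is moved stays moved. The work goes in short steps, Python scripts to look and compute and a shell command to move; the robot and the scene stay as the last step left them, time stands still between calls to the robot, and variables do not carry over. Pictures are saved under pics/ and viewed, and the job is handed in when it is done.

```bash
mkdir -p pics; ls
python3 - <<'E'
from workcell import *
import cv2
for n in ["scene","top","wrist"]:
    print(n,camera_params(n))
print(state())
for n in ["scene","top","wrist"]:
    cv2.imwrite(f"pics/{n}0.png",grab_frame(n)[:,:,::-1])
E
```

```text
pics
scene {'fx': 454.3591980883607, 'fy': 454.3591980883607, 'cx': 255.89682184940347, 'cy': 187.9300366495051, 'position': array([ 375.63435911, -540.71009703,  793.02756666]), 'attitude': array([ 40.42662409,  -0.98181511, -26.26394783])}
top {'fx': 469.02836438812557, 'fy': 469.02836438812557, 'cx': 258.2786364734426, 'cy': 204.65440231074348, 'position': array([ 599.03216115,  -53.85192006, 1138.51740085]), 'attitude': array([  1.7765115 ,  -0.28903378, -88.58151375])}
wrist {'fx': 322.7236651855729, 'fy': 322.7236651855729, 'cx': 262.4099452246055, 'cy': 191.71352767300763, 'hand_eye': array([[ 7.39581172e-05,  2.63320775e-01, -9.64708331e-01,
        -1.70961813e+02],
       [ 9.99999828e-01, -5.81540784e-04, -8.20700550e-05,
         1.44403285e-01],
       [-5.82627990e-04, -9.64708159e-01, -2.63320773e-01,
        -7.38861270e+01],
       [ 0.00000000e+00,  0.00000000e+00,  0.00000000e+00,
         1.00000000e+00]])}
{'time_s': 0.0, 'qpos': array([-7.41374465e+01,  1.83504777e+01,  8.97075764e+01, -2.12079625e-03,
        7.20432184e+01, -1.14746033e+00]), 'qvel': array([ 0.03648105,  0.00143101,  0.04547149,  0.04615548, -0.07190046,
       -0.0068127 ]), 'effort': array([ 1.43319270e-03, -4.12457013e+01, -2.31971669e+01,  7.28668389e-02,
        4.55861783e-02, -1.53628116e-04]), 'ee_pos': array([ 168.04379183, -549.35864914,  213.12401386]), 'ee_rot': array([-90.0068537 ,  89.8987074 , 107.00381578]), 'force': array([-0.67373543,  0.25304952,  0.38406307]), 'torque': array([-0.01785378, -0.02200217,  0.03493923]), 'gripper_width': 91.27670249103807}
```

View pics/scene0.png

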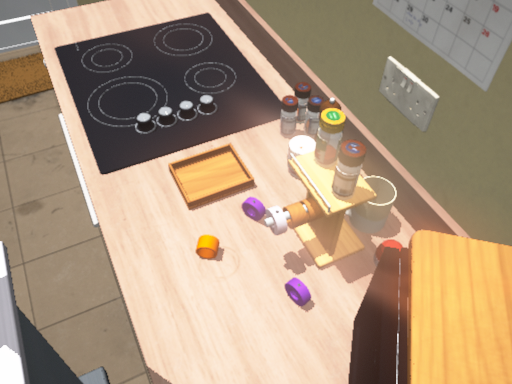

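View pics/top0.png

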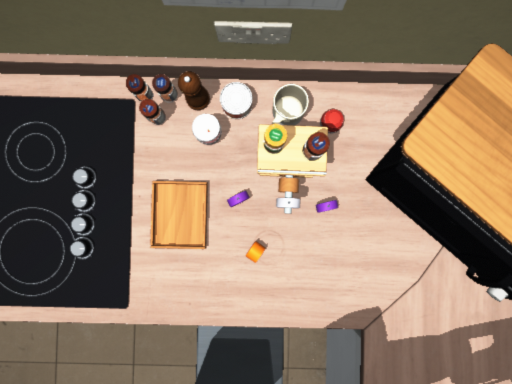

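View pics/wrist0.png

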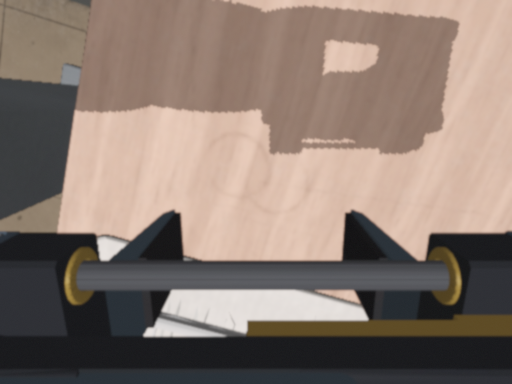

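The scene view shows the metal collar at about (278,218), with the wood front ring behind it at (300,210) and the tray at (211,175). The purple and orange look-alikes stand on the worktop. In the top view, the rack shelf is at (293,150), the collar at (288,203) and the tray at (180,215).

```bash
cat > h.py <<'E'
from workcell import *
import numpy as np, cv2
from scipy.spatial.transform import Rotation as R
def cam(n,st=None):
    p=camera_params(n); 
    if n=="wrist":
        H=p["hand_eye"]; Rt=R.from_euler('xyz',st["ee_rot"],degrees=True).as_matrix()
        return p,np.array(st["ee_pos"])+Rt@H[:3,3],Rt@H[:3,:3]
    return p,np.array(p["position"]),R.from_euler('xyz',p["attitude"],degrees=True).as_matrix()
def ray(n,u,v,st=None):
    p,c,M=cam(n,st); d=M@np.array([(u-p["cx"])/p["fx"],-(v-p["cy"])/p["fy"],-1.]); return c,d/np.linalg.norm(d)
def onz(n,u,v,z,st=None):
    c,d=ray(n,u,v,st); return c+d*(z-c[2])/d[2]
def proj(n,P,st=None):
    p,c,M=cam(n,st); q=M.T@(np.array(P,float)-c); return np.array([p["cx"]+p["fx"]*q[0]/-q[2],p["cy"]-p["fy"]*q[1]/-q[2]])
def tri(r):
    A=0;b=0
    for c,d in r:
        Q=np.eye(3)-np.outer(d,d); A=A+Q; b=b+Q@c
    return np.linalg.solve(A,b)
E
python3 - <<'E'
from h import *
a=cv2.imread("pics/top0.png")[110:270,140:350]; cv2.imwrite("pics/topz.png",cv2.resize(a,None,fx=3.8,fy=3.7,interpolation=cv2.INTER_CUBIC)[:600])
a=cv2.imread("pics/scene0.png")[100:310,160:400]; cv2.imwrite("pics/scenez.png",cv2.resize(a,None,fx=2.8,fy=2.8,interpolation=cv2.INTER_CUBIC))
for u,v in [(153,181),(207,181),(206,248),(151,248)]: print(onz("top",u,v,26))
E
```

```text
[683.60917926 192.65622927  26.        ]
[686.83384687  64.56151785  26.        ]
[528.05543037  62.45623307  26.        ]
[524.87920514 192.34578469  26.        ]
```

View pics/topz.png

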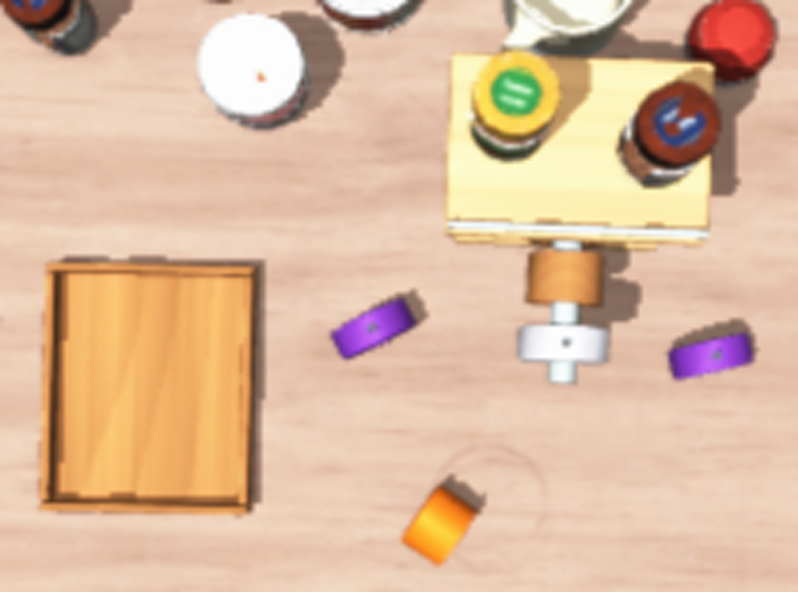

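View pics/scenez.png

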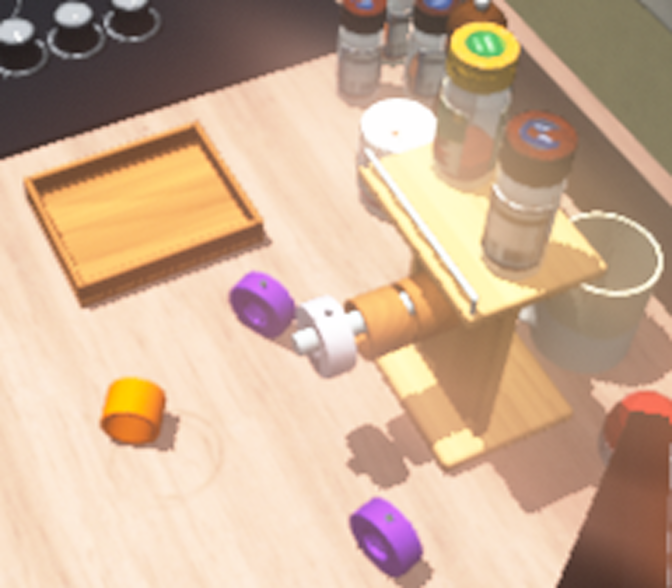

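Zoomed, the order on the bar is: bar end, metal collar with a gap of bar behind it, front wood ring, then the back ring by the upright. The purple rings stand at either side of the bar, and the orange ring is in front. I'll measure these now.

Run:
```python
from h import *
f=lambda x,y:(140+x/3.8,110+y/3.7)
g=lambda x,y:(160+x/2.8,100+y/2.8)
T=lambda n,x,y,z:print(n,onz("top",*f(x,y),z).round(1))
S=lambda n,x,y,z:print(n,onz("scene",*g(x,y),z).round(1))
T("barend axis",563,382,130)
T("collarF L (z127)",517,360,127);T("collarF R",607,362,127)
T("collar topF",563,362,153);T("collar topB",565,323,153)
T("ringL F",527,303,121);T("ringR F",603,306,121)
T("ring topF",565,306,143)
T("shelf railL",447,225,215);T("shelf railR",710,232,215)
T("shelf BL",455,55,199);T("shelf BR",713,65,199)
S("shelf rail L",368,152,215);S("shelf railR",475,306,215)
S("barend",300,343,130)
print("tri barend",tri([ray("top",*f(563,382)),ray("scene",*g(300,343))]))
T("orange",440,525,20); T("purpleL top",374,326,52);T("purpleR top",717,354,52)
T("purpleL ends",335,345,26);T("purpleL ends",413,305,26)
S("ring top F",352,296,143);S("collar top hole",328,312,153);T("collar hole",566,342,153)
S("tray",198,125,26);S("tray",262,225,26);S("tray",82,300,26);S("tray",28,182,26)
```

```text
barend axis [ 613.6 -122.9  130. ]
collarF L (z127) [625.8 -96.7 127. ]
collarF R [ 625.9 -147.8  127. ]
collar topF [ 624.6 -121.   153. ]
collar topB [ 646.8 -121.6  153. ]
ringL F [ 659.5 -101.8  121. ]
ringR F [ 658.9 -145.3  121. ]
ring topF [ 657.  -122.1  143. ]
shelf railL [694.6 -54.9 215. ]
shelf railR [ 694.3 -191.7  215. ]
shelf BL [789.1 -56.8 199. ]
shelf BR [ 787.2 -193.8  199. ]
shelf rail L [694.8 -59.9 215. ]
shelf railR [ 689.9 -195.1  215. ]
barend [ 617.9 -121.2  130. ]
tri barend [ 614.8976927  -123.27928085  134.28859427]
orange [521.3 -55.5  20. ]
purpleL top [646.9 -12.1  52. ]
purpleR top [ 634.6 -221.8   52. ]
purpleL ends [635.2  12.9  26. ]
purpleL ends [662.1 -35.1  26. ]
ring top F [ 660.9 -110.5  143. ]
collar top hole [ 636.6 -121.9  153. ]
collar hole [ 636.  -122.4  153. ]
tray [682.4 188.5  26. ]
tray [681.8  61.8  26. ]
tray [524.4  52.3  26. ]
tray [528.3 187.   26. ]
```

Estimates so far:

| Item | Estimate (mm) |
|---|---|
| Bar | along x at y≈-123, free end at x≈615 |
| Collar centre | x≈636 |
| Front ring | x≈658–689 |
| Tray | x 525–686, y 62–192 |

Next I'll work out the move to a leaning pre-grasp.

```bash
cat > plan.py <<'E'
from h import *
def orient(lean,yaw=0,sgn=1):
    l=np.radians(lean); X=np.array([np.sin(l),0,-np.cos(l)]); Y=np.array([0,sgn,0.]); Z=np.cross(X,Y)
    return R.from_euler('z',yaw,degrees=True).as_matrix()@np.c_[X,Y,Z]
def go(P,M,st=None):
    st=st or state(); A=R.from_euler('xyz',st["ee_rot"],degrees=True).as_matrix()
    off=A.T@(np.array(P)-st["ee_pos"]); rv=R.from_matrix(A.T@M).as_rotvec(degrees=True)
    print("off",off.round(1),"rot",rv.round(2),"|",np.linalg.norm(off).round(1),np.linalg.norm(rv).round(1)); return off,rv
E
python3 - <<'E'
from plan import *
s=state(); print(R.from_euler('xyz',s["ee_rot"],degrees=True).as_matrix().round(3))
for sg in (1,-1): go([560,-123,215],orient(35,0,sg))
E
```

```text
[[-0.     0.292 -0.956]
 [ 0.001 -0.956 -0.292]
 [-1.    -0.001 -0.   ]]
off [  -1.3 -293.3 -499.5] rot [-156.06   -7.46   49.22] | 579.3 163.8
off [  -1.3 -293.3 -499.5] rot [16.45 34.75  5.26] | 579.3 38.8
```

```bash
python3 -m handwheel '{"gripper":[0,0,0,0,0],"offset":[[0,-21,-36],[0,-42,-72],[0,-63,-107],[0,-84,-143],[0,-105,-179]],"rot":[[1,2.5,0.4],[2.2,5,0.8],[3.5,7.5,1.2],[4.8,10,1.5],[6,12.5,1.9]]}'
python3 - <<'E'
from plan import *
go([560,-123,215],orient(35,0,-1))
E
```

```text
time_s: 0.57
ee_pos: [309.5, -395.7, 213.8]
ee_rot: [174.5, 77.2, 5.4]
force: [0.2, 0.0, 0.5]
gripper_width: 91.2
off [  59.6 -221.2 -290.9] rot [10.37 22.12  3.26] | 370.2 24.6
```

```bash
python3 -m handwheel '{"gripper":[0,0,0,0,0],"offset":[[6,-22,-29],[12,-44,-58],[18,-66,-87],[24,-88,-116],[30,-110,-145]],"rot":[[1,2.2,0.3],[2,4.4,0.6],[3.1,6.6,0.9],[4.1,8.8,1.3],[5.2,11,1.6]]}'
python3 - <<'E'
from plan import *
go([560,-123,215],orient(35,0,-1))
E
```

```text
time_s: 0.98
ee_pos: [434.0, -259.8, 213.9]
ee_rot: [177.2, 66.2, 2.8]
force: [0.1, 0.1, -0.2]
gripper_width: 91.2
off [  52.5 -124.4 -127.8] rot [ 5.2  11.14  1.65] | 186.0 12.4
```

```bash
python3 -m handwheel '{"gripper":[0,0,0,0,0],"offset":[[10,-25,-25],[21,-50,-51],[32,-75,-77],[42,-100,-102],[52.5,-124.4,-128]],"rot":[[1,2.2,0.3],[2,4.4,0.6],[3.1,6.6,0.9],[4.1,8.8,1.3],[5.2,11.1,1.65]]}'
python3 - <<'E'
from plan import *
s=state();print(s['ee_pos'],s['ee_rot'],s['qpos'])
f=grab_frame("wrist"); cv2.imwrite("pics/w1.png",f[:,:,::-1]); print(s['ee_pos']-state()['ee_pos'])
import json;json.dump({k:np.array(s[k]).tolist() for k in('ee_pos','ee_rot')},open('s1.json','w'))
E
```

```text
time_s: 1.4
ee_pos: [559.9, -122.7, 214.9]
ee_rot: [-180.0, 55.0, 0.0]
force: [0.2, -0.5, -0.5]
gripper_width: 90.9
[ 559.87866902 -122.65509574  214.89662575] [-1.79992950e+02  5.50259150e+01  3.78882854e-02] [-20.17659546   4.42037717 117.25205273  25.51646628  27.3734048
  50.24625974]
[-1.66540762 -4.52028504  0.85927992]
```

View pics/w1.png

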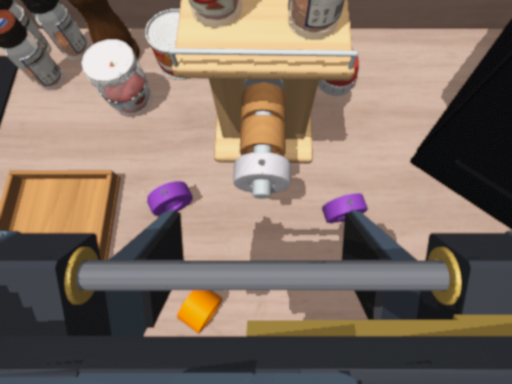

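The wrist view shows the bar end at about (262,187), the collar at (262,172), the front ring at (263,135) and the shelf rail at y≈55–70. I'll check settling and refine the measurements.

Run:
```python
from plan import *
print(state()['ee_pos'],state()['qvel'].round(1))
f=grab_frame("wrist"); s=state();print(s['ee_pos'],s['ee_rot'])
f=grab_frame("wrist"); cv2.imwrite("pics/w2z.png",cv2.resize(f[20:220,170:360,::-1],None,fx=3,fy=3,interpolation=cv2.INTER_CUBIC))
print(proj("wrist",[614.5,-123,130],s),proj("wrist",[626,-123,153],s),proj("wrist",[658,-101,121],s),proj("wrist",[658,-145,121],s),proj("wrist",[692,-123,215],s))
import json;json.dump({k:np.array(s[k]).tolist() for k in('ee_pos','ee_rot')},open('s2.json','w'))
```

```text
[ 561.54407664 -118.1348107   214.03734583] [ -5.7  -0.6   0.1  -1.5   7.8 -11.1]
[ 560.07715222 -119.80092793  213.73031867] [-179.9111177    55.20732984    0.50495597]
[266.43962604 195.3244528 ] [266.7990611  172.90830103] [243.22200846 154.65183966] [289.8274001  154.97420188] [268.17652802  52.24370222]
```

View pics/w2z.png

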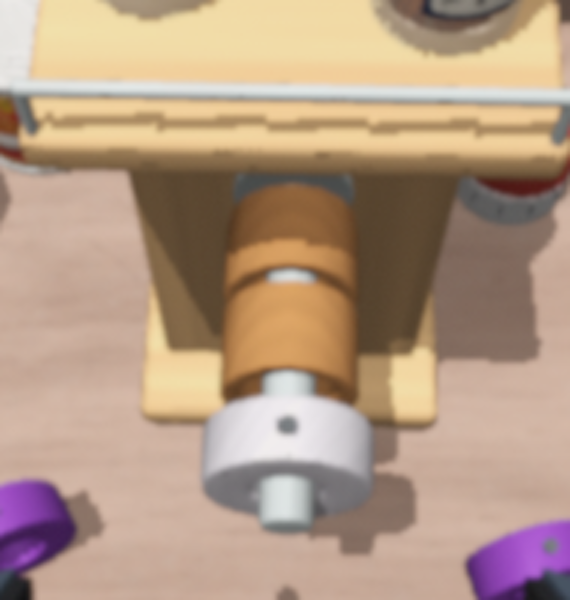

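Run:
```python
from plan import *
import json; s=json.load(open('s2.json'))
f=lambda x,y:(170+x/3,20+y/3)
for n,x,y,z in [("hole",287,425,153),("collar front top",287,465,153),("collar L",203,470,127),("collar R",372,470,127),("fring back top",290,283,143),("fring L",223,330,121),("fring R",357,330,121),("bring front top",290,264,143),("bar end",286,516,130)]:
    print(n,onz("wrist",*f(x,y),z,s).round(1))
s=state();print(s['ee_pos'],s['ee_rot'])
go([579,-122.5,207],orient(35,0,-1))
```

```text
hole [ 636.1 -122.   153. ]
collar front top [ 624.1 -122.1  153. ]
collar L [633.1 -97.  127. ]
collar R [ 633.5 -147.8  127. ]
fring back top [ 688.  -122.8  143. ]
fring L [ 684.5 -101.3  121. ]
fring R [ 684.8 -144.7  121. ]
bring front top [ 694.8 -122.8  143. ]
bar end [ 617.6 -122.   130. ]
[ 559.42624001 -121.5755451   213.94616144] [179.98254861  55.23261217   0.34797017]
off [ 16.9   1.  -12.1] rot [0.3  0.23 0.2 ] | 20.8 0.4
```

Top and wrist views agree: collar centre at (635.5,-122.3,127), front ring x 658–688, back ring starting at about x 695. Next I'll align and come down the lean, stopping short to check.

```bash
python3 -m handwheel '{"gripper":[0,0,0,0,0],"offset":[[5,0,-5],[20,0,-11],[40,0,-11],[60,0,-11],[70,0,-11]],"rot":[[0,0,0],[0,0,0],[0,0,0],[0,0,0],[0,0,0]]}' 3
python3 -m handwheel '{"gripper":[0,0,0],"offset":[[0,0,0],[0,0,0],[0,0,0]],"rot":[[0,0,0],[0,0,0],[0,0,0]]}'
python3 - <<'E'
from plan import *
go([642,-122.3,117.5],orient(35,0,-1))
s=state();print(s['ee_pos'],s['ee_rot'])
f=grab_frame("wrist"); cv2.imwrite("pics/w3.png",f[:,:,::-1])
for P in ([614.5,-122.3,130],[635.5,-122.3,153]):print(proj("wrist",P,s))
E
```

```text
time_s: 1.97
ee_pos: [608.5, -125.8, 161.8]
ee_rot: [180.0, 55.2, -0.1]
force: [0.1, 0.5, -0.7]
gripper_width: 91.6
time_s: 2.22
ee_pos: [608.3, -125.1, 164.5]
ee_rot: [179.9, 55.1, -0.1]
force: [-0.4, 0.6, -0.1]
gripper_width: 91.5
off [57.8 -2.8 -0.7] rot [ 0.05  0.08 -0.04] | 57.9 0.1
[ 608.31077155 -125.06008462  164.49007643] [ 1.79900349e+02  5.50780454e+01 -6.39027391e-02]
[258.00277645 239.1456439 ]
[257.75098603 199.121614  ]
```

View pics/w3.png

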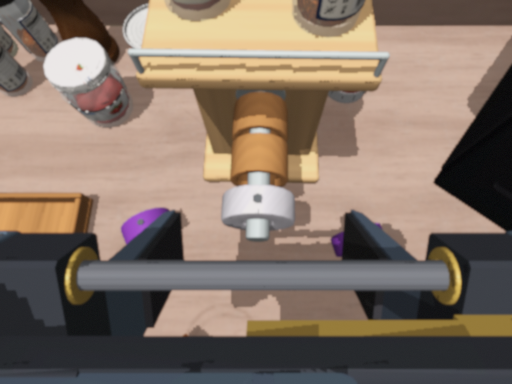

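The collar's set-screw dot is at (258,198), where the estimate projected it, so I'll go in.

```bash
python3 -m handwheel '{"gripper":[0,0,0,0,0],"offset":[[14,-2.5,0],[30,-2.5,0],[45,-2.5,0],[55,-2.5,-0.5],[57.5,-2.5,-0.5]],"rot":[[0,0,0],[0,0,0],[0,0,0],[0,0,0],[0,0,0]]}'
python3 -m handwheel '{"gripper":[0,0,0],"offset":[[0,0,0],[0,0,0],[0,0,0]],"rot":[[0,0,0],[0,0,0],[0,0,0]]}'
python3 - <<'E'
from plan import *
go([642,-122.3,117.5],orient(35,0,-1))
E
```

```text
time_s: 2.68
ee_pos: [641.8, -121.8, 116.4]
ee_rot: [180.0, 55.2, 0.0]
force: [-1.0, -0.3, -0.2]
gripper_width: 91.2
time_s: 2.93
ee_pos: [641.6, -121.9, 117.9]
ee_rot: [179.9, 55.0, -0.0]
force: [0.5, 1.3, 0.2]
gripper_width: 91.2
off [ 0.6  0.4 -0. ] rot [ 0.09  0.05 -0.01] | 0.7 0.1
```

```bash
for i in 1 2 ; do python3 -m handwheel '{"gripper":[0.7,0.7,0.7,0.7,0.7],"offset":[[0,0,0],[0,0,0],[0,0,0],[0,0,0],[0,0,0]],"rot":[[0,0,0],[0,0,0],[0,0,0],[0,0,0],[0,0,0]]}' 18; done
python3 - <<'E'
from plan import *
f=grab_frame("wrist"); cv2.imwrite("pics/w4.png",f[:,:,::-1])
A=orient(35,0,-1)
for P in ([0,0,3],[-60,0,3],[-100,0,30]): print(P,(A.T@np.array(P)).round(1))
E
```

```text
time_s: 3.35
ee_pos: [641.6, -121.7, 116.9]
ee_rot: [179.9, 55.1, 0.0]
force: [0.3, -0.4, 0.1]
gripper_width: 60.5
time_s: 3.77
ee_pos: [641.6, -121.8, 116.8]
ee_rot: [179.9, 55.1, 0.0]
force: [-0.6, 0.2, 0.5]
gripper_width: 52.0
[0, 0, 3] [-2.5  0.  -1.7]
[-60, 0, 3] [-36.9   0.   47.4]
[-100, 0, 30] [-81.9   0.   64.7]
```

View pics/w4.png

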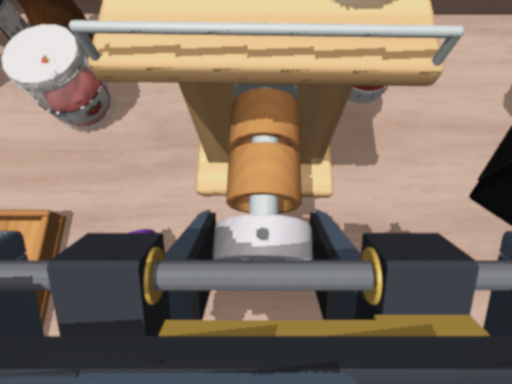

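The collar sits between the pads at (263,235), width 52.0. I'll lift it 3 mm and slide it out.

```bash
python3 -m handwheel '{"gripper":[0.7,0.7,0.7,0.7,0.7],"offset":[[-2.5,0,-1.7],[-2.5,0,-1.7],[-8,0,7],[-16,0,18],[-25,0,30]],"rot":[[0,0,0],[0,0,0],[0,0,0],[0,0,0],[0,0,0]]}'
python3 -m handwheel '{"gripper":[0.7,0.7,0.7,0.7],"offset":[[-8,0,12],[-17,0,25],[-23,0,33],[-23,0,33]],"rot":[[0,0,0],[0,0,0],[0,0,0],[0,0,0]]}'
python3 - <<'E'
from plan import *
s=state();print(s['ee_pos'],s['force'],s['gripper_width'])
f=grab_frame("scene"); cv2.imwrite("pics/s5.png",cv2.resize(f[100:310,160:400,::-1],None,fx=2.8,fy=2.8))
# place: collar centre at (650,127,32+6?)
go([570,127,130],orient(35,0,-1))
E
```

```text
time_s: 4.23
ee_pos: [602.5, -121.7, 120.0]
ee_rot: [179.9, 55.1, 0.1]
force: [0.6, 0.2, -0.7]
gripper_width: 51.9
time_s: 4.57
ee_pos: [560.4, -121.4, 119.6]
ee_rot: [-180.0, 55.2, 0.1]
force: [-0.7, -0.2, -1.8]
gripper_width: 51.9
[ 560.38887132 -121.42363942  119.64515206] [-0.74617668 -0.18229436 -1.76647501] 51.93420059666961
off [  -3.4 -248.8  -12.5] rot [0.05 0.15 0.  ] | 249.2 0.2
```

View pics/s5.png

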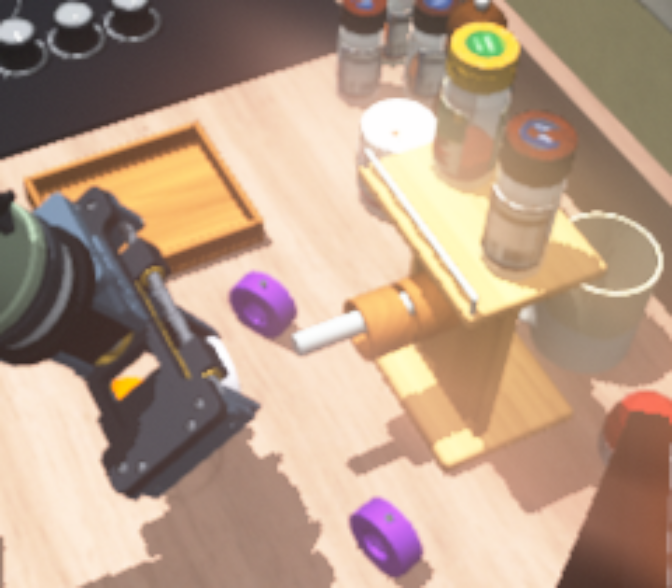

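The collar is off the bar and the rings and jars have not moved. I'll carry it across to the tray.

```bash
python3 -m handwheel '{"gripper":[0.7,0.7,0.7,0.7,0.7],"offset":[[-1,-25,-3],[-2,-65,-6],[-3,-105,-9],[-3.4,-145,-12.5],[-3.4,-185,-12.5]],"rot":[[0,0,0],[0,0,0],[0,0,0],[0,0,0],[0,0,0]]}'
python3 -m handwheel '{"gripper":[0.7,0.7,0.7,0.7,0.7],"offset":[[0,-30,0],[0,-55,0],[0,-64,0],[0,-64,0],[0,-64,0]],"rot":[[0,0,0],[0,0,0],[0,0,0],[0,0,0],[0,0,0]]}'
python3 - <<'E'
from plan import *
go([652,127,60],orient(35,0,-1))
f=grab_frame("wrist"); cv2.imwrite("pics/w6.png",f[:,:,::-1])
s=state();print(s['ee_pos'])
for P in ([680,127,26],[605,62,26],[605,192,26]):print(proj("wrist",P,s))
E
```

```text
time_s: 5.03
ee_pos: [568.3, -13.3, 126.2]
ee_rot: [179.8, 55.5, -0.1]
force: [-1.0, -0.5, -0.6]
gripper_width: 52.1
time_s: 5.45
ee_pos: [568.3, 51.8, 126.0]
ee_rot: [179.8, 55.4, 0.0]
force: [-0.7, -0.2, -0.2]
gripper_width: 52.5
off [101.8 -75.  -31.8] rot [0.26 0.43 0.03] | 130.4 0.5
[567.90061154  50.85514156 125.67812454]
[184.53158098 143.71998374]
[249.70818294 218.55075716]
[105.41576031 217.89209577]
```

View pics/w6.png

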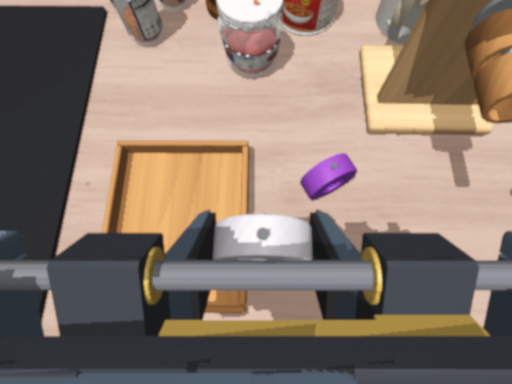

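The collar is still held at (263,235). The tray's rim projects where expected: far wall at v≈145, right wall at u≈248.

```bash
python3 -m handwheel '{"gripper":[0.7,0.7,0.7,0.7,0.7],"offset":[[5,-20,-2],[20,-45,-7],[40,-70,-13],[60,-76,-19],[80,-76,-25]],"rot":[[0,0.1,0],[0.1,0.2,0],[0.2,0.3,0],[0.2,0.4,0],[0.2,0.4,0]]}'
python3 -m handwheel '{"gripper":[0.7,0.7,0.7],"offset":[[0,0,0],[0,0,0],[0,0,0]],"rot":[[0,0,0],[0,0,0],[0,0,0]]}'
python3 - <<'E'
from plan import *
s=state();print(s['gripper_width'])
go([651,127,22],orient(35,0,-1))
f=grab_frame("wrist"); cv2.imwrite("pics/w7.png",f[:,:,::-1])
f=grab_frame("top"); cv2.imwrite("pics/t7.png",cv2.resize(f[110:270,140:350,::-1],None,fx=3.8,fy=3.7))
E
```

```text
time_s: 5.92
ee_pos: [638.2, 124.4, 80.5]
ee_rot: [-179.4, 55.9, 0.9]
force: [0.7, 0.4, -0.3]
gripper_width: 52.3
time_s: 6.17
ee_pos: [635.7, 121.5, 80.3]
ee_rot: [-179.4, 56.0, 0.6]
force: [0.2, -1.5, -0.4]
gripper_width: 51.7
51.71760426086344
off [56.9 -5.1 19.9] rot [-0.08  1.04  0.32] | 60.5 1.1
```

View pics/w7.png

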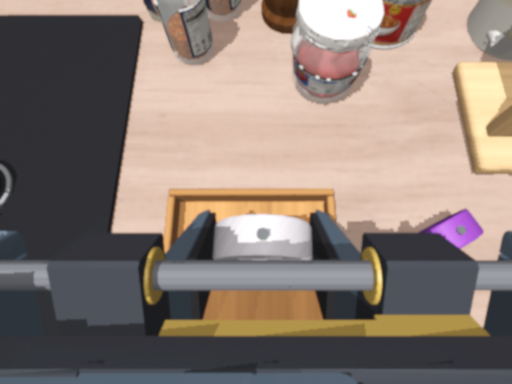

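View pics/t7.png

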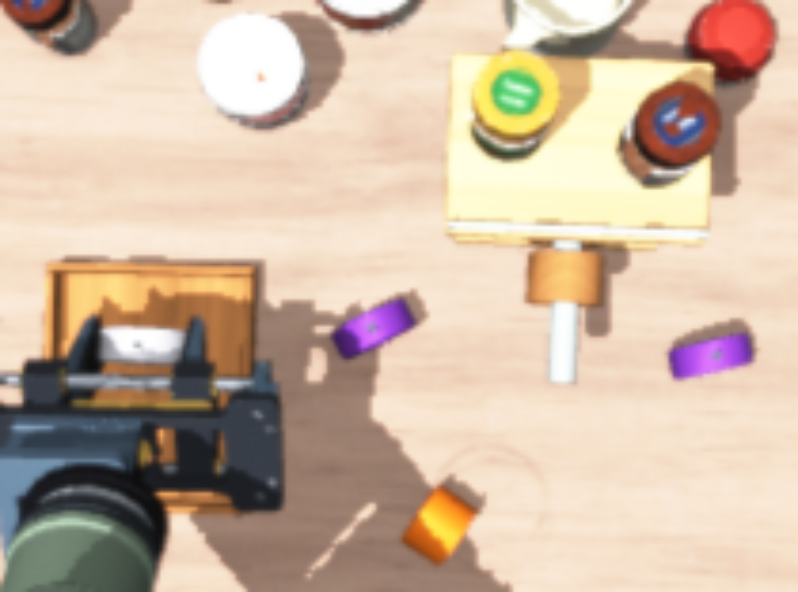

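The collar is over the tray interior. I'll lower it, slowly at the end.

```bash
python3 -m handwheel '{"gripper":[0.7,0.7,0.7,0.7,0.7],"offset":[[10,-2,4],[24,-4,8],[38,-5,13],[50,-5,18],[51,-5,18]],"rot":[[0,0.3,0],[0,0.6,0],[0,1,0.3],[0,1,0.3],[0,1,0.3]]}'
python3 -m handwheel '{"gripper":[0.7,0.7,0.7],"offset":[[0,0,0],[0,0,0],[0,0,0]],"rot":[[0,0,0],[0,0,0],[0,0,0]]}'
python3 - <<'E'
from plan import *
go([651,127,22],orient(35,0,-1)); print(state()['force'])
E
```

```text
time_s: 6.68
ee_pos: [659.5, 121.5, 42.9]
ee_rot: [-178.4, 57.3, 2.2]
force: [0.2, -0.2, -0.5]
gripper_width: 52.2
time_s: 6.93
ee_pos: [659.2, 122.2, 45.5]
ee_rot: [-178.3, 57.2, 2.3]
force: [-0.3, -0.7, -0.6]
gripper_width: 51.9
off [15.4 -4.6 19.6] rot [0.18 2.18 1.23] | 25.3 2.5
[-0.34562573 -0.67941737 -0.62105832]
```

The rotation and shift did not come out as commanded, so I'll check the joints against their limits.

Run:
```python
from plan import *
s=state();print(s['qpos'].round(1),s['effort'].round(1),s['ee_pos'],s['ee_rot'])
```

```text
[ 12.2  25.7 116.8 -46.7   7.4 146.5] [ -0.1 -41.3 -16.6  -0.2  -1.5   0. ] [659.17554824 122.15633085  45.47998219] [-178.2982794    57.15730997    2.26663128]
```

Joint 6 is at its limit and J5 is close to the wrist singularity. Straight ahead at this lean, the tool lines up with the forearm. I'll raise the tool and yaw it about +45°, which puts J4 on the positive side and J6 mid-range, then lay the collar down diagonally.

Run:
```python
from plan import *
go([635,115,180],orient(35,0,-1));go([635,115,180],orient(35,20,-1));
```

```text
off [-126.3    4.6  -52.6] rot [0.18 2.18 1.23] | 136.9 2.5
off [-126.3    4.6  -52.6] rot [-16.41   1.99  -9.93] | 136.9 19.3
```

```bash
python3 -m handwheel '{"gripper":[0.7,0.7,0.7,0.7,0.7],"offset":[[-20,0,-9],[-45,1,-19],[-75,2,-31],[-105,4,-44],[-126,5,-53]],"rot":[[0,0.4,0],[0,0.8,0],[0,1.2,0],[-2,1.6,-1.2],[-5,2,-3]]}'
python3 -m handwheel '{"gripper":[0.7,0.7],"offset":[[0,0,0],[0,0,0]],"rot":[[0,0,0],[0,0,0]]}'
python3 - <<'E'
from plan import *
go([635,115,180],orient(35,25,-1)); print(state()['qpos'].round(1))
E
```

```text
time_s: 7.35
ee_pos: [637.1, 115.5, 175.9]
ee_rot: [-178.9, 55.0, 6.7]
force: [0.8, -0.4, 0.1]
gripper_width: 52.0
time_s: 7.52
ee_pos: [636.9, 114.1, 173.8]
ee_rot: [-178.8, 55.1, 6.3]
force: [-0.5, 0.1, -1.8]
gripper_width: 52.2
off [-6.1 -1.1 -2. ] rot [-16.46   0.03 -10.69] | 6.6 19.6
[ 10.3  13.2 113.2  -7.   19.  101.1]
```

```bash
python3 -m handwheel '{"gripper":[0.7,0.7,0.7,0.7,0.7],"offset":[[-1,0,0],[-2,0,0],[-4,-1,-1],[-6,-1,-2],[-6,-1,-2]],"rot":[[-4,0,-2.6],[-8.2,0,-5.3],[-12.3,0,-8],[-16.5,0,-10.7],[-16.5,0,-10.7]]}'
python3 - <<'E'
from plan import *
go([635,115,180],orient(35,50,-1)); print(state()['qpos'].round(1))
E
```

```text
time_s: 7.93
ee_pos: [633.1, 114.8, 174.1]
ee_rot: [-179.8, 55.8, 23.3]
force: [0.7, -0.0, -0.9]
gripper_width: 51.9
off [-3.9  0.6 -4.9] rot [-22.18   0.76 -15.14] | 6.2 26.9
[  3.6  13.5 112.3  27.7  24.1  48. ]
```

```bash
python3 -m handwheel '{"gripper":[0.7,0.7,0.7,0.7,0.7],"offset":[[0,0,0],[-2,0,-2],[-4,0,-5],[-4,0.6,-5],[-4,0.6,-5]],"rot":[[-5.6,0.2,-3.8],[-11,0.4,-7.5],[-16.6,0.6,-11.3],[-22.2,0.8,-15.1],[-22.2,0.8,-15.1]]}'
python3 -m handwheel '{"gripper":[0.7],"offset":[[0,0,0]],"rot":[[0,0,0]]}'
python3 - <<'E'
from plan import *
go([634,134.7,60],orient(35,50,-1)); print(state()['qpos'].round(1))
E
```

```text
time_s: 8.35
ee_pos: [636.7, 113.0, 180.1]
ee_rot: [179.8, 55.0, 49.7]
force: [0.3, -1.3, -1.2]
gripper_width: 52.0
time_s: 8.43
ee_pos: [636.3, 113.3, 179.8]
ee_rot: [179.9, 55.0, 49.6]
force: [-0.9, 0.0, -0.5]
gripper_width: 52.3
off [106.6 -15.7  56.5] rot [-0.24  0.03 -0.21] | 121.7 0.3
[ -5.   17.5 105.8  42.9  43.4   6.8]
```

```bash
python3 -m handwheel '{"gripper":[0.7,0.7,0.7,0.7,0.7],"offset":[[15,-2,8],[40,-6,21],[70,-10,37],[95,-14,50],[106.6,-15.7,56.5]],"rot":[[0,0,0],[0,0,0],[0,0,0],[0,0,0],[0,0,0]]}'
python3 -m handwheel '{"gripper":[0.7,0.7],"offset":[[0,0,0],[0,0,0]],"rot":[[0,0,0],[0,0,0]]}'
python3 - <<'E'
from plan import *
go([634,134.7,22],orient(35,50,-1)); print(state()['qpos'].round(1))
f=grab_frame("wrist"); cv2.imwrite("pics/w8.png",f[:,:,::-1])
f=grab_frame("top"); cv2.imwrite("pics/t8.png",cv2.resize(f[110:270,140:350,::-1],None,fx=3.8,fy=3.7))
E
```

```text
time_s: 8.85
ee_pos: [630.4, 137.1, 57.1]
ee_rot: [-179.7, 55.2, 50.1]
force: [-0.8, 0.1, -0.0]
gripper_width: 52.3
time_s: 9.02
ee_pos: [633.1, 136.7, 61.2]
ee_rot: [179.9, 55.0, 49.8]
force: [0.9, 0.4, -0.4]
gripper_width: 51.9
off [31.5  1.9 23.3] rot [-0.14 -0.03 -0.14] | 39.2 0.2
[ -2.5  26.1 114.   60.5  31.4 -13.1]
```

View pics/w8.png

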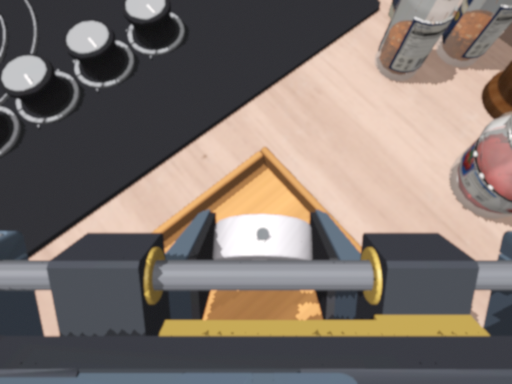

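View pics/t8.png

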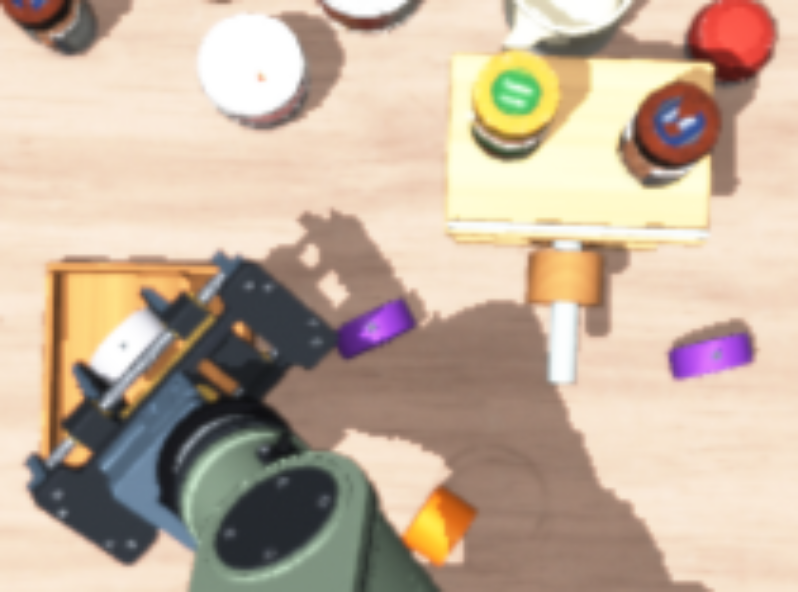

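The collar is held level over the tray, with the set-screw at (263,235) in the wrist view. The gripper body clears the purple ring's 52 mm top by about 13 mm. I'll lower it.

```bash
python3 -m handwheel '{"gripper":[0.7,0.7,0.7,0.7,0.7],"offset":[[7,0.5,5],[16,1,12],[24,1.5,18],[27.5,1.5,20.5],[27.5,1.5,20.5]],"rot":[[0,0,0],[0,0,0],[0,0,0],[0,0,0],[0,0,0]]}'
python3 -m handwheel '{"gripper":[0.7,0.7,0.7],"offset":[[0,0,0],[0.8,0,0.5],[1.6,0,1.1]],"rot":[[0,0,0],[0,0,0],[0,0,0]]}'
python3 -m handwheel '{"gripper":[0.7,0.7,0.7],"offset":[[0,0,0],[0,0,0],[0,0,0]],"rot":[[0,0,0],[0,0,0],[0,0,0]]}'
```

```text
time_s: 9.53
ee_pos: [635.3, 134.2, 28.9]
ee_rot: [179.6, 54.8, 49.5]
force: [-0.2, -0.0, -0.6]
gripper_width: 52.1
time_s: 9.78
ee_pos: [635.8, 134.4, 27.7]
ee_rot: [179.5, 54.7, 49.4]
force: [1.0, 0.5, -0.7]
gripper_width: 52.0
time_s: 10.03
ee_pos: [635.3, 134.4, 26.9]
ee_rot: [179.6, 54.8, 49.5]
force: [-0.2, 0.6, -0.7]
gripper_width: 52.2
```

Now I'll creep down 1 mm at a time until it touches. Contact is expected at about z 22–23.

```bash
for k in 1 2 3 ; do echo; python3 -m handwheel '{"gripper":[0.7,0.7,0.7],"offset":[[0.8,0,0.6],[1.2,0,0.86],[1.2,0,0.86]],"rot":[[0,0,0],[0,0,0],[0,0,0]]}' | egrep 'pos|force|width'; done
```

```text
ee_pos: [635.1, 134.4, 25.0]
force: [-0.4, -0.1, -0.9]
gripper_width: 52.2

ee_pos: [635.1, 134.4, 23.5]
force: [-0.5, 0.1, -0.4]
gripper_width: 52.2

ee_pos: [635.1, 134.4, 22.1]
force: [-0.8, 0.6, -0.9]
gripper_width: 52.1
```

```bash
for k in 1 2 ; do echo; python3 -m handwheel '{"gripper":[0.7,0.7,0.7],"offset":[[0.5,0,0.3],[0.7,0,0.5],[0.7,0,0.5]],"rot":[[0,0,0],[0,0,0],[0,0,0]]}' | egrep 'pos|force|width'; done
```

```text
ee_pos: [635.2, 134.4, 21.3]
force: [0.9, -0.1, -0.6]
gripper_width: 52.2

ee_pos: [635.4, 134.5, 21.1]
force: [-2.1, -0.0, 2.3]
gripper_width: 51.9
```

Contact: the force rises to about +2 N. I'll release gently.

```bash
python3 -m handwheel '{"gripper":[0.42,0.41,0.4,0.38,0.36],"offset":[[0,0,0],[0,0,0],[0,0,0],[0,0,0],[0,0,0]],"rot":[[0,0,0],[0,0,0],[0,0,0],[0,0,0],[0,0,0]]}'
python3 -m handwheel '{"gripper":[0.34,0.32,0.3],"offset":[[0,0,0],[0,0,0],[0,0,0]],"rot":[[0,0,0],[0,0,0],[0,0,0]]}'
python3 - <<'E'
from plan import *
f=grab_frame("wrist"); cv2.imwrite("pics/w9.png",f[:,:,::-1])
E
```

```text
time_s: 11.7
ee_pos: [635.1, 134.3, 20.2]
ee_rot: [179.6, 54.8, 49.5]
force: [0.9, -0.5, 0.3]
gripper_width: 58.2
time_s: 11.95
ee_pos: [635.2, 134.4, 20.5]
ee_rot: [179.6, 54.8, 49.5]
force: [0.3, -0.2, -1.1]
gripper_width: 63.6
```

View pics/w9.png

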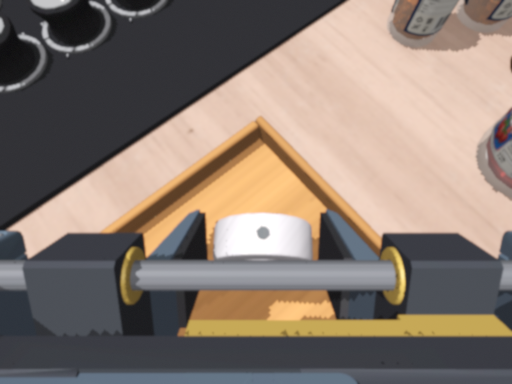

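The collar stands still at (263,240) between the opened fingers. I'll retreat straight back along the tool.

```bash
python3 -m handwheel '{"gripper":[0.3,0.3,0.3,0.3,0.3],"offset":[[-10,0,0],[-30,0,0],[-60,0,0],[-95,0,0],[-130,0,0]],"rot":[[0,0,0],[0,0,0],[0,0,0],[0,0,0],[0,0,0]]}'
python3 - <<'E'
from plan import *
f=grab_frame("top"); cv2.imwrite("pics/t10.png",cv2.resize(f[110:270,140:350,::-1],None,fx=3.8,fy=3.7))
go([575,-122.3,200],orient(35,0,-1)); print(state()['qpos'].round(1))
E
```

```text
time_s: 12.42
ee_pos: [585.4, 77.0, 127.2]
ee_rot: [179.7, 54.9, 49.6]
force: [0.4, -0.9, 1.2]
gripper_width: 63.8
off [-145.1  119.2   90.7] rot [40.96 -0.65 28.19] | 208.5 49.7
[-10.3  17.  115.4  51.1  39.8  -8.4]
```

View pics/t10.png

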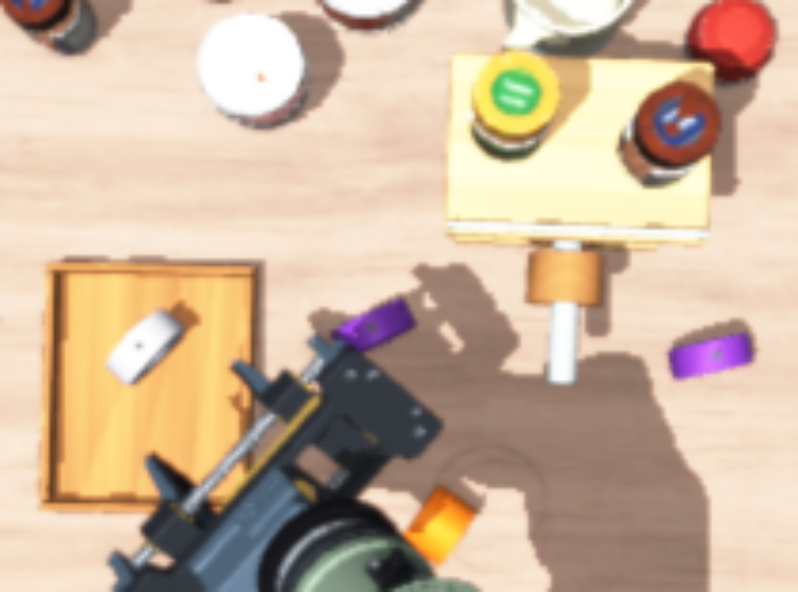

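The collar stands in the tray at zoom (145,345). I'll go back to the bar.

```bash
python3 -m handwheel '{"gripper":[0,0,0,0,0],"offset":[[-20,8,10],[-45,24,24],[-70,44,40],[-90,64,52],[-105,80,62]],"rot":[[4.5,0,3.1],[9.3,0,6.3],[14.5,-0.1,9.7],[20,-0.2,13.5],[25,-0.3,17]]}'
python3 - <<'E'
from plan import *
go([575,-122.3,200],orient(35,0,-1)); print(state()['qpos'].round(1))
E
```

```text
time_s: 12.88
ee_pos: [575.7, -61.4, 178.4]
ee_rot: [-179.7, 55.0, 19.4]
force: [-0.1, 0.4, -0.3]
gripper_width: 90.9
off [-29.6  57.3   4.5] rot [15.61  0.03 11.13] | 64.6 19.2
[-19.2   9.3 117.7  42.9  31.7  18.7]
```

```bash
python3 -m handwheel '{"gripper":[0,0,0,0,0],"offset":[[-10,17,1],[-20,35,2],[-27,50,4],[-29.6,57.3,4.5],[-29.6,57.3,4.5]],"rot":[[5,0,3.5],[10,0,7],[14,0,10],[15.6,0,11.1],[15.6,0,11.1]]}'
python3 -m handwheel '{"gripper":[0,0,0],"offset":[[0,0,0],[0,0,0],[0,0,0]],"rot":[[0,0,0],[0,0,0],[0,0,0]]}'
python3 - <<'E'
from plan import *
s=state();print(s['qpos'].round(1),s['ee_pos'],s['ee_rot'])
f=grab_frame("wrist"); cv2.imwrite("pics/w11.png",cv2.resize(f[20:220,150:370,::-1],None,fx=3,fy=3,interpolation=cv2.INTER_CUBIC))
import json;json.dump({k:np.array(s[k]).tolist() for k in('ee_pos','ee_rot')},open('s3.json','w'))
for n,P in [("barend",[615,-122.3,130]),("ring front top",[658,-122.3,143]),("ring back top",[688,-122.3,143]),("rail",[692,-122.3,215])]: print(n,((proj("wrist",P,s)-[150,20])*3).round())
go([613,-122.3,201],orient(35,0,-1))
E
```

```text
time_s: 13.3
ee_pos: [575.7, -120.5, 199.5]
ee_rot: [180.0, 55.1, 0.4]
force: [-0.3, 0.5, -0.0]
gripper_width: 91.4
time_s: 13.55
ee_pos: [575.3, -119.7, 198.0]
ee_rot: [-179.9, 55.2, 0.6]
force: [0.6, -0.4, -0.1]
gripper_width: 91.0
[-19.2   6.9 117.1  27.   25.3  48.9] [ 575.28486325 -119.69459002  198.0376828 ] [-179.87178053   55.19921885    0.59305504]
barend [348. 559.]
ring front top [349. 394.]
ring back top [350. 298.]
rail [353.  99.]
off [ 19.1   2.9 -32.6] rot [0.35 0.19 0.33] | 37.9 0.5
```

View pics/w11.png

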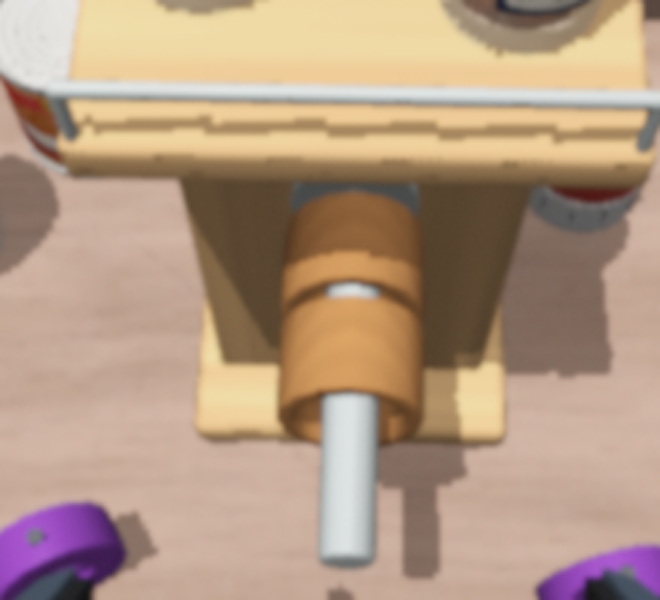

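The ring's front edge at zoom (350,395) and back edge at (350,298) match the predictions, and its position is unchanged. I'll line up and go in along the lean.

```bash
python3 -m handwheel '{"gripper":[0,0,0,0,0],"offset":[[3,1,-10],[9,2,-22],[19,2.8,-32.6],[45,2.8,-32.6],[69,2.8,-32.6]],"rot":[[0.1,0,0.1],[0.3,0.2,0.3],[0.3,0.2,0.3],[0.3,0.2,0.3],[0.3,0.2,0.3]]}'
python3 -m handwheel '{"gripper":[0,0,0],"offset":[[0,0,0],[0,0,0],[0,0,0]],"rot":[[0,0,0],[0,0,0],[0,0,0]]}'
python3 - <<'E'
from plan import *
s=state();print(s['qpos'].round(1),s['ee_pos'],s['ee_rot'])
go([676,-122.3,111.2],orient(35,0,-1))
E
```

```text
time_s: 14.02
ee_pos: [643.6, -122.5, 161.0]
ee_rot: [179.8, 54.8, -0.1]
force: [-0.5, 0.1, -0.6]
gripper_width: 91.3
time_s: 14.27
ee_pos: [641.9, -122.2, 160.7]
ee_rot: [179.9, 55.0, 0.0]
force: [-0.9, -0.1, 0.3]
gripper_width: 90.9
[-16.6  14.9 113.1  28.3  20.3  49.4] [ 641.85176711 -122.24131053  160.67411802] [1.79942750e+02 5.49512231e+01 9.85221423e-04]
off [60.1  0.1  0.5] rot [ 0.06 -0.05  0.  ] | 60.1 0.1
```

```bash
python3 -m handwheel '{"gripper":[0,0,0,0,0],"offset":[[12,0,0],[28,0,0],[44,0,0.3],[56,0,0.5],[60,0,0.5]],"rot":[[0,0,0],[0,0,0],[0,0,0],[0,0,0],[0,0,0]]}'
python3 -m handwheel '{"gripper":[0,0,0],"offset":[[0,0,0],[0,0,0],[0,0,0]],"rot":[[0,0,0],[0,0,0],[0,0,0]]}'
python3 - <<'E'
from plan import *
s=state();print(s['qpos'].round(1),s['ee_pos'],s['ee_rot'])
go([676,-122.3,111.2],orient(35,0,-1))
f=grab_frame("wrist"); cv2.imwrite("pics/w12.png",f[:,:,::-1])
E
```

```text
time_s: 14.68
ee_pos: [676.1, -122.3, 110.0]
ee_rot: [180.0, 55.0, -0.0]
force: [0.0, -0.5, 0.3]
gripper_width: 91.8
time_s: 14.93
ee_pos: [675.9, -122.5, 112.2]
ee_rot: [179.9, 54.9, -0.1]
force: [-0.6, 0.2, 0.6]
gripper_width: 91.0
[-15.5  21.1 112.5  36.2  15.1  41.9] [ 675.94595217 -122.48309648  112.2144343 ] [ 1.79898771e+02  5.48603366e+01 -6.13123594e-02]
off [ 0.9 -0.2  0.5] rot [ 0.05 -0.14 -0.04] | 1.0 0.2
```

View pics/w12.png

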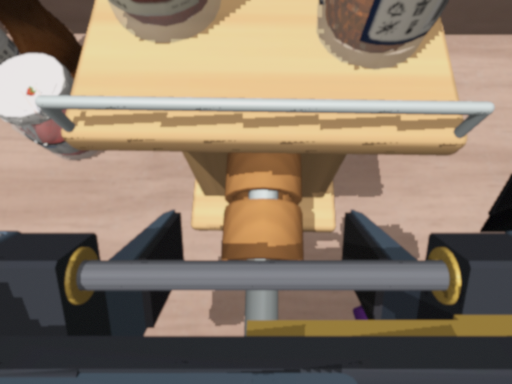

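The front ring is centred between the pads at (262,230) and the back ring is behind it. I'll close.

```bash
for i in 1 2 ; do python3 -m handwheel '{"gripper":[0.75,0.75,0.75,0.75,0.75],"offset":[[0,0,0],[0,0,0],[0,0,0],[0,0,0],[0,0,0]],"rot":[[0,0,0],[0,0,0],[0,0,0],[0,0,0],[0,0,0]]}' 12; done
python3 -m handwheel '{"gripper":[0.75],"offset":[[0,0,0]],"rot":[[0,0,0]]}'
python3 - <<'E'
from plan import *
f=grab_frame("wrist"); cv2.imwrite("pics/w13.png",f[:,:,::-1])
A=orient(35,0,-1)
for P in ([0,0,7],[-90,0,7]): print(P,(A.T@np.array(P)).round(1))
E
```

```text
time_s: 15.4
ee_pos: [675.8, -122.3, 111.3]
ee_rot: [179.9, 54.9, -0.0]
force: [-0.6, -0.1, 0.1]
gripper_width: 60.6
time_s: 15.82
ee_pos: [675.8, -122.3, 111.1]
ee_rot: [179.9, 54.9, -0.0]
force: [0.8, -0.3, -0.6]
gripper_width: 44.3
time_s: 15.9
ee_pos: [675.8, -122.3, 111.1]
ee_rot: [179.9, 54.9, -0.0]
force: [0.2, 0.0, -0.3]
gripper_width: 44.4
[0, 0, 7] [-5.7  0.  -4. ]
[-90, 0, 7] [-57.4   0.   69.7]
```

View pics/w13.png

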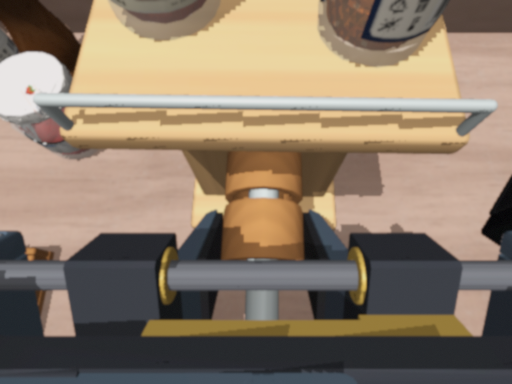

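Gripped at 44.4 mm. I'll lift 7 mm to centre it on the bar, then slide it off along -x.

```bash
python3 -m handwheel '{"gripper":[0.75,0.75,0.75,0.75,0.75],"offset":[[-3,0,-2],[-5.7,0,-4],[-9,0,0.7],[-17,0,12],[-26,0,25]],"rot":[[0,0,0],[0,0,0],[0,0,0],[0,0,0],[0,0,0]]}'
python3 -m handwheel '{"gripper":[0.75,0.75,0.75,0.75,0.75],"offset":[[-8,0,12],[-17,0,25],[-26,0,37],[-34,0,48],[-37,0,53]],"rot":[[0,0,0],[0,0,0],[0,0,0],[0,0,0],[0,0,0]]}'
python3 - <<'E'
from plan import *
f=grab_frame("scene"); cv2.imwrite("pics/s14.png",cv2.resize(f[100:310,160:400,::-1],None,fx=2.8,fy=2.8))
s=state();print(s['qpos'].round(1),s['ee_pos'])
go([560,20,180],orient(35,30,-1))
E
```

```text
time_s: 16.37
ee_pos: [640.3, -122.3, 118.5]
ee_rot: [179.9, 54.9, -0.0]
force: [0.3, -0.6, 0.6]
gripper_width: 44.3
time_s: 16.78
ee_pos: [573.7, -122.0, 117.8]
ee_rot: [180.0, 55.0, 0.0]
force: [-1.1, -0.5, 0.2]
gripper_width: 44.4
[-19.4  13.3 124.1  50.4  14.3  24.4] [ 573.51069577 -122.03811103  117.69690402]
off [ -58.8 -142.   -24.7] rot [-2.456e+01  1.000e-02 -1.720e+01] | 155.7 30.0
```

View pics/s14.png

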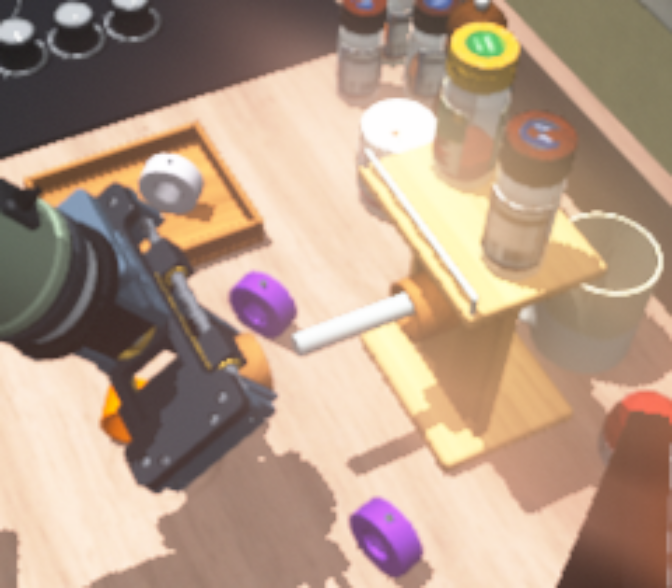

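The front ring is off and the back ring is still on the bar. The collar stands in the tray at zoom (170,185). I'll carry the ring over the same way.

```bash
python3 -m handwheel '{"gripper":[0.75,0.75,0.75,0.75,0.75],"offset":[[-12,-15,-5],[-26,-45,-10],[-40,-75,-16],[-50,-110,-21],[-59,-142,-25]],"rot":[[-4,0,-2.8],[-9,0,-6.3],[-14,0,-9.8],[-19.3,0,-13.5],[-24.6,0,-17.2]]}'
python3 -m handwheel '{"gripper":[0.75],"offset":[[0,0,0]],"rot":[[0,0,0]]}'
python3 - <<'E'
from plan import *
s=state();print(s['qpos'].round(1),s['ee_pos'],s['ee_rot'],s['gripper_width'])
go([565,90,125],orient(35,50,-1))
E
```

```text
time_s: 17.25
ee_pos: [562.4, 20.8, 181.9]
ee_rot: [179.7, 54.9, 30.1]
force: [-0.4, 0.6, -0.1]
gripper_width: 44.5
time_s: 17.33
ee_pos: [563.8, 22.1, 183.2]
ee_rot: [179.7, 54.8, 30.1]
force: [-0.3, -1.1, -0.3]
gripper_width: 44.4
[-12.4   8.1 118.5  44.1  34.1  14.1] [563.79154311  22.11034304 183.22332337] [179.68001375  54.76330402  30.13850746] 44.445396571110095
off [ 67.8 -58.1   4.6] rot [-15.93  -0.2  -11.42] | 89.4 19.6
```

```bash
python3 -m handwheel '{"gripper":[0.75,0.75,0.75,0.75,0.75],"offset":[[12,-12,1],[28,-26,2],[45,-42,3],[60,-54,4],[67.8,-58,4.6]],"rot":[[-3.5,0,-2.5],[-7.5,0,-5.3],[-11.5,0,-8.2],[-14.5,-0.1,-10.4],[-16,-0.2,-11.4]]}'
python3 -m handwheel '{"gripper":[0.75,0.75],"offset":[[0,0,0],[0,0,0]],"rot":[[0,0,0],[0,0,0]]}'
python3 - <<'E'
from plan import *
s=state();print(s['qpos'].round(1),s['ee_pos'],s['ee_rot'],s['gripper_width'])
go([573.6,110,58],orient(35,50,-1))
E
```

```text
time_s: 17.75
ee_pos: [563.6, 87.9, 120.3]
ee_rot: [-179.6, 55.3, 50.1]
force: [0.0, -0.6, -0.1]
gripper_width: 44.4
time_s: 17.92
ee_pos: [564.1, 87.0, 121.7]
ee_rot: [-179.8, 55.2, 49.8]
force: [-0.2, 0.6, 0.3]
gripper_width: 44.1
[ -9.1  16.2 118.4  52.3  38.1  -9.1] [564.05158723  87.01842354 121.69410903] [-179.75872424   55.22025057   49.80663362] 44.065633035798704
off [65.8 -7.5 16.9] rot [-0.4   0.22 -0.11] | 68.4 0.5
```

```bash
python3 -m handwheel '{"gripper":[0.75,0.75,0.75,0.75,0.75],"offset":[[12,-2,3],[28,-4,7],[46,-6,12],[60,-7,15],[65.8,-7.5,17]],"rot":[[0,0,0],[-0.2,0.1,0],[-0.4,0.2,-0.1],[-0.4,0.2,-0.1],[-0.4,0.2,-0.1]]}'
python3 -m handwheel '{"gripper":[0.75,0.75],"offset":[[0,0,0],[0,0,0]],"rot":[[0,0,0],[0,0,0]]}'
python3 - <<'E'
from plan import *
s=state();print(s['qpos'].round(1),s['ee_pos'],s['ee_rot'],s['gripper_width'])
go([573.6,110,26],orient(35,50,-1))
f=grab_frame("wrist"); cv2.imwrite("pics/w15.png",f[:,:,::-1])
f=grab_frame("top"); cv2.imwrite("pics/t15.png",cv2.resize(f[110:270,140:350,::-1],None,fx=3.8,fy=3.7))
E
```

```text
time_s: 18.33
ee_pos: [573.0, 110.1, 57.7]
ee_rot: [180.0, 55.0, 50.0]
force: [0.2, 0.7, -0.0]
gripper_width: 44.4
time_s: 18.5
ee_pos: [573.5, 110.0, 59.2]
ee_rot: [179.9, 54.9, 49.9]
force: [-0.2, 0.8, 0.4]
gripper_width: 44.3
[ -6.2  22.6 121.6  65.2  31.7 -22.4] [573.49960361 109.99820146  59.17980748] [179.87128818  54.94730437  49.92648262] 44.296724596823154
off [27.2  0.  19. ] rot [ 0.07 -0.05 -0.04] | 33.2 0.1
```

View pics/w15.png

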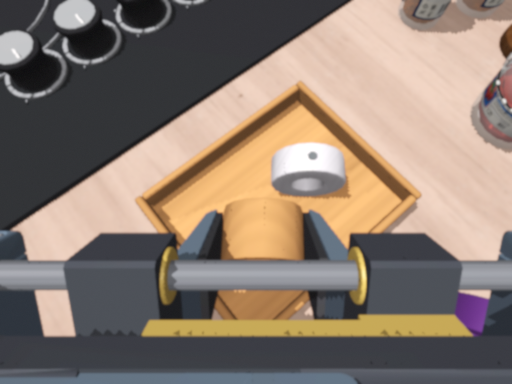

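View pics/t15.png

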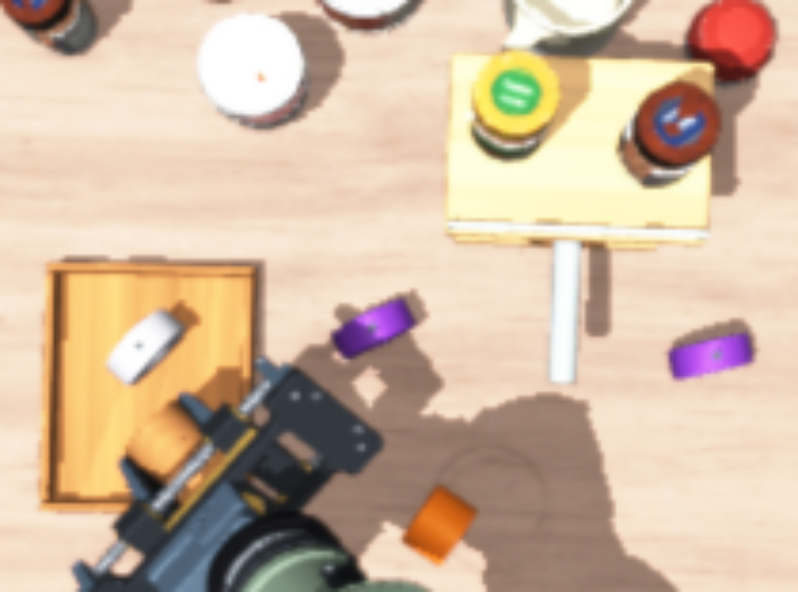

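The ring is level in the pads and the collar is clear ahead of it at (309,170). I'll shift about 6 mm further inside the tray while lowering.

```bash
python3 - <<'E'
from plan import *
go([580,111.5,26],orient(35,50,-1));go([580,111.5,20],orient(35,50,-1))
E
python3 -m handwheel '{"gripper":[0.75,0.75,0.75,0.75,0.75],"offset":[[4,1,1],[12,2.5,6],[22,4,10],[29,4.2,14.5],[30,4.2,15]],"rot":[[0,0,0],[0,0,0],[0,0,0],[0,0,0],[0,0,0]]}'
python3 -m handwheel '{"gripper":[0.75,0.75,0.75],"offset":[[0,0,0],[0,0,0],[0,0,0]],"rot":[[0,0,0],[0,0,0],[0,0,0]]}'
```

```text
off [30.6  3.6 15.2] rot [ 0.11 -0.1  -0.09] | 34.3 0.2
off [35.5  3.6 18.6] rot [ 0.11 -0.1  -0.09] | 40.3 0.2
time_s: 19.02
ee_pos: [579.3, 111.2, 24.5]
ee_rot: [-180.0, 55.0, 50.1]
force: [-0.6, -0.6, -0.3]
gripper_width: 44.3
time_s: 19.27
ee_pos: [580.0, 111.3, 26.1]
ee_rot: [179.8, 54.9, 49.9]
force: [0.5, -0.4, -1.0]
gripper_width: 44.3
```

```bash
for k in 1 2 3; do echo; python3 -m handwheel '{"gripper":[0.75,0.75,0.75],"offset":[[1,0,0.7],[1.6,0,1.15],[1.6,0,1.15]],"rot":[[0,0,0],[0,0,0],[0,0,0]]}' | egrep 'pos|force|width'; done; for k in 1 ; do echo; python3 -m handwheel '{"gripper":[0.75,0.75,0.75],"offset":[[0.5,0,0.3],[0.7,0,0.5],[0.7,0,0.5]],"rot":[[0,0,0],[0,0,0],[0,0,0]]}' | egrep 'pos|force|width'; done
```

```text
ee_pos: [579.6, 111.4, 23.6]
force: [0.2, 0.3, 0.2]
gripper_width: 44.6

ee_pos: [579.4, 111.4, 21.3]
force: [0.1, -0.0, 0.0]
gripper_width: 44.2

ee_pos: [579.6, 111.6, 19.6]
force: [0.2, 1.5, 1.0]
gripper_width: 44.6

ee_pos: [579.7, 111.6, 18.9]
force: [-0.9, 0.3, 2.9]
gripper_width: 44.2
```

Contact at z≈19, force about +3 N. I'll release.

```bash
python3 -m handwheel '{"gripper":[0.51,0.5,0.49,0.48,0.46],"offset":[[0,0,0],[0,0,0],[0,0,0],[0,0,0],[0,0,0]],"rot":[[0,0,0],[0,0,0],[0,0,0],[0,0,0],[0,0,0]]}'
python3 -m handwheel '{"gripper":[0.44,0.42,0.4],"offset":[[0,0,0],[0,0,0],[0,0,0]],"rot":[[0,0,0],[0,0,0],[0,0,0]]}'
python3 - <<'E'
from plan import *
f=grab_frame("wrist"); cv2.imwrite("pics/w16.png",f[:,:,::-1])
E
```

```text
time_s: 20.68
ee_pos: [578.4, 112.6, 18.8]
ee_rot: [-179.8, 54.9, 50.4]
force: [-4.5, 4.3, 5.9]
gripper_width: 49.0
time_s: 20.93
ee_pos: [576.9, 114.0, 18.7]
ee_rot: [-179.5, 54.9, 50.8]
force: [-7.2, 7.7, 7.1]
gripper_width: 54.6
```

View pics/w16.png

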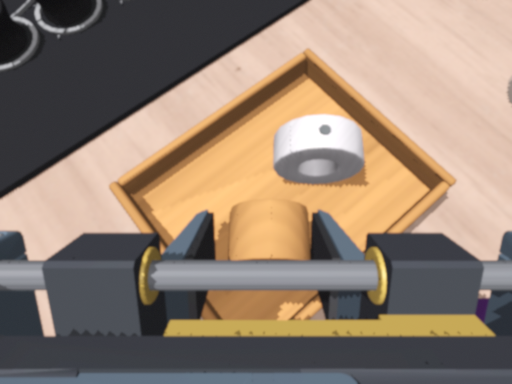

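The right finger is lightly touching the tray's right wall (about 7 N), having been pushed about 3.7 mm. The ring at (268,230) is free between the fingers. I'll relax that side shift and lift straight up.

```bash
python3 -m handwheel '{"gripper":[0.4,0.4,0.4,0.4,0.4],"offset":[[0,-3.6,0],[-2.5,-3.6,-1.7],[-8,-3.6,-5.7],[-18,-3.6,-12.6],[-30,-3.6,-21]],"rot":[[0,0,0],[0,0,0],[0,0,0],[0,0,0],[0,0,0]]}'
python3 - <<'E'
from plan import *
f=grab_frame("wrist"); cv2.imwrite("pics/w17.png",f[:,:,::-1])
E
```

```text
time_s: 21.4
ee_pos: [576.5, 112.6, 54.4]
ee_rot: [180.0, 55.1, 49.9]
force: [-0.9, -0.8, 0.1]
gripper_width: 54.8
```

View pics/w17.png

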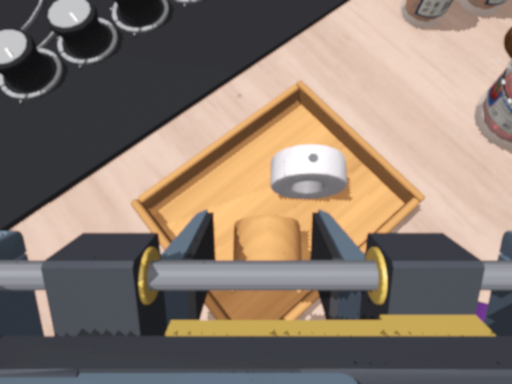

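The ring stayed down on the tray floor at (267,240). I'll retreat further and check with the fixed cameras.

```bash
python3 -m handwheel '{"gripper":[0.4,0.4,0.4,0.4,0.4],"offset":[[-15,0,-6],[-40,0,-14],[-70,0,-20],[-105,0,-20],[-140,0,-20]],"rot":[[0,0,0],[0,0,0],[0,0,0],[0,0,0],[0,0,0]]}'
python3 -m handwheel '{"gripper":[0.4,0.4,0.4,0.4,0.4],"offset":[[-20,20,0],[-45,45,0],[-70,75,0],[-85,105,0],[-85,130,0]],"rot":[[0,0,0],[0,0,0],[0,0,0],[0,0,0],[0,0,0]]}'
python3 -m handwheel '{"gripper":[0.4,0.4,0.4],"offset":[[0,0,0],[0,0,0],[0,0,0]],"rot":[[0,0,0],[0,0,0],[0,0,0]]}'
python3 - <<'E'
from plan import *
f=grab_frame("top"); cv2.imwrite("pics/t18.png",cv2.resize(f[110:270,140:350,::-1],None,fx=3.8,fy=3.7))
f=grab_frame("scene"); cv2.imwrite("pics/s18.png",cv2.resize(f[100:310,160:400,::-1],None,fx=2.8,fy=2.8))
E
```

```text
time_s: 21.87
ee_pos: [535.2, 63.6, 181.8]
ee_rot: [179.8, 55.0, 49.9]
force: [-0.4, 0.2, 0.6]
gripper_width: 54.9
time_s: 22.28
ee_pos: [606.4, -60.2, 254.3]
ee_rot: [179.1, 54.9, 49.1]
force: [0.9, -0.1, 0.4]
gripper_width: 55.1
time_s: 22.53
ee_pos: [603.2, -55.9, 249.8]
ee_rot: [-179.9, 55.0, 50.2]
force: [-0.1, 0.4, 0.7]
gripper_width: 54.8
```

View pics/t18.png

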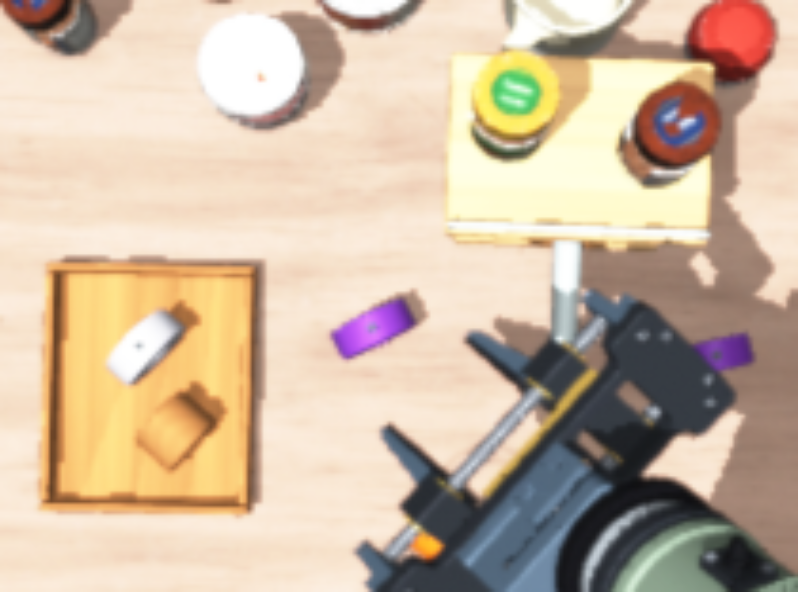

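View pics/s18.png

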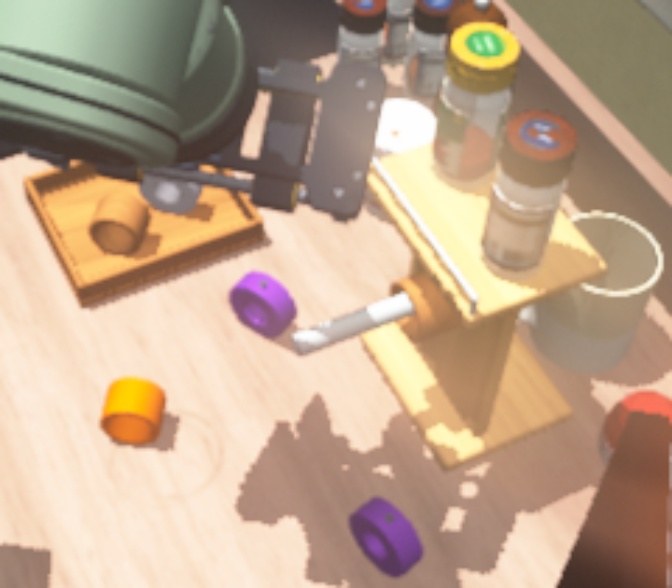

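Both pieces are in the tray, at top zoom (145,345) and (180,425). The back ring is on the bar, the jars have not moved, and the arm is clear in the air. I'll hand in.

Run:
```python
from h import *
print(state()['force'],state()['time_s']); print(job_done())
```

```text
[-0.18445518  0.43320628 -0.04736835] 22.6333
the job is handed in; nothing more can be done
None
```

I slid the metal collar off the bar first, then the front napkin ring, and set both down in the tray, lowering each to light contact before letting go. I handed in at 22.6 s of the 54 s allowed.

- **Final checks:** The last top and scene pictures show the collar and the front ring in the tray and the back ring still on the bar. Both jars stand where they were. The arm was clear of everything, with the wrist force near zero.
- **First collar placing:** It had to be redone because joint 6 reached its range limit over the tray. I raised the tool, turned it about 50° and laid the collar down diagonally without losing it.
- **Ring release:** While opening, one finger touched the tray wall, reading about 7 N on each axis (roughly 13 N in all) and pushing the tool about 4 mm. The ring stayed where it was put.

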